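# Set a telescopic stand leg to its mark and clamp it

### The arm

A 7-joint arm with a two-finger parallel gripper is mounted at the origin on the work surface; the furniture and walls round the work are solid. World frame = base frame: x ahead of the robot, y to its left, z up, the work surface at z = 0. Lengths are in m, angles in degrees, forces in N, time in s.
With the tool pointing down it reaches from about 0.425 to 1.025 m from the base axis. Payload 9.4 kg.
Tool frame: the origin (TCP) lies at the very end of the fingers, on their centre line; the grasp point (between the pads) lies 19 mm behind it; z points along the fingers, y is the line along which they close (so a half turn about z gives the same grasp; the last joint's range is limited). The gripper opens to 85 mm and grips with 20 to 120 N. Pads are 22 mm wide; open, the fingers measure 114 mm over their backs; the gripper's body (76 mm by 85 mm) begins 54 mm behind the grasp point. The pads swing forward as they close: fully open they stand 13 mm farther back than shut.
Start: joints at [-73.722, 34.337, -0.143, 91.639, 0.103, 54.024, -4.572], TCP at [0.256, 0.678, 0.231] pointing down, gripper open.
Joint ranges: [-147.43, 147.43], [-19.82, 112.94], [-74.19, 73.91], [6.32, 146.72], [-59.91, 239.91], [6.04, 106.73], [-150.56, 150.56]. Speed limits (degrees/s): [127.2, 127.2, 172.46, 172.46, 180, 180, 180].

### API

Orientations are given as a 3x3 rotation matrix whose columns are the frame's x, y, z axes.
In Python, from workcell import env, vision gives the robot as it stands.
- The arm moves only by the tool carry_out, never from a script. Its argument "increments" is one flat list of numbers, 6 for each row, row after row: the shift along the tool's x, y, z in cm, then the turn, a rotation vector about the tool's x, y, z in rad. A call has 1 to 12 rows; each row is the pose to reach, as a shift and turn from the pose commanded when the call began, along the tool's axes at that moment; what a row does not reach only later rows make up. A row lasts 1/12 s, in which the tool goes at most 41.7 mm and 7.16 degrees, less where a joint would pass 70% of its speed; a pose out of reach is approached as far as the arm can. A call with a gripper value outside its range is refused whole. "gripper" is the gripper's target within -1 to 1 (fully open at 1, half-way at 0, shut at -1), set as the call begins (left out, the last holds). The fingers move at their own pace and stop on an object; "force" is the grip in N (left out, the last holds). Time passes only in rows, so rows that repeat a pose let the fingers close. It gives the time, the measured TCP pose, the force, the opening and the grip force at its end, in the units of the state.
- env.observe(): the state, without advancing time (a new reading comes with each control period).
- vision.get_image(name): name is "side" or "top"; returns (picture, depth): 480x640x3 uint8, red, green, blue; 480x640 float32, m along the optical axis (not along the pixel's ray), 0 where there is no reading.
- vision.get_calibration(name): a dict with "mtx" (3x3 intrinsics, pixels), "world_from_camera" (4x4, takes a point from camera to world coordinates). Camera axes: x right, y down, z forward; pixel columns grow to the right and rows downward; lengths in m; the calibration is good to about 2 mm. A picture is of the moment at which its call begins. get_calibration takes no time and is no camera call.
- env.finish_job(): hands the job in; it is judged then, once.
The state is a dict: "time_s": time; "joint_positions": joint angles; "dq": joint speeds; "effort": joint torques, N m; "tool_pos": TCP position; "tcp_rot": TCP orientation; "ft_force": force on the tool from outside, world axes, zero at the start; "wrist_torque": the same for the moment, N m; "width": finger opening in m; "gripper_force": force on a finger pad.
Only numpy, scipy, OpenCV 4.12 (cv2) and the standard library are available. Lean on these libraries where they do the work, as an engineer would, in place of code of your own. Each camera call takes 0.05 s, during which the arm holds its last target. There are 200 camera calls.

### The job

Set the length of the stand leg lying in the grey cradle: flip the blue-knobbed transport toggle right over to its other rest, then draw the leg out by its upright grip plate until the white line on it meets the red mark. Keep the leg held there by the plate, against its return spring, while you slide the orange cam lever along the plate fully closed, and finish still holding the leg by its grip plate, with the line at the mark. Do not move the red mark, and leave the label roll and the tape measure alone.

Things in the scene. Friction and masses are not known exactly. Their poses are not given: they have to be found in the camera images.
- cradle: Grey cradle fixed to the desk, plate 106 x 320 x 12 mm (x -47 to +59 mm). Origin on the desk under the leg's axis; own y = direction in which the leg is drawn out of its black tube, own x = across it, away from the robot. x, y, z below are in this frame. A steel clamping rail, top 25 mm high, runs at x 39 to 55 mm
- toggle_hub (a point): Axis of the transport toggle, 66 mm above the desk, at x = 0, y = -114 mm of the cradle; the axis runs along the cradle's y. The toggle stands between two steel bracket plates 25 mm apart (inside 21 mm), 35 mm wide and up to 75 mm above the desk
- toggle (a joint): Angle of the toggle in rad: 0 = locked (handle leans 0.75 rad from upright to the cradle's +x, its tongue stands before the leg's tail lug, so the leg cannot be drawn out), 1.5 = released (leans 0.75 rad to -x). Light; beyond upright it falls by its own weight to the nearer rest and stays there
- toggle_knob (a point): Centre of the blue round-ended knob (16 mm thick, 30 mm long) at the end of the toggle's steel rod, 60 mm from the hub axis
- leg (a joint): How far the leg is drawn out, m, 0 to 0.12, along the cradle's +y. A spring of about 4 N and light friction pull it back to 0 whenever it is let go with the cam lever open; with the lever closed the cam clamps it (it then slips at about 8 N)
- grip_top (a point): Middle of the top edge of the leg's grip plate, 86 mm above the desk, at x = 0, and y = -10 mm with the leg at 0. The plate is upright, grey, 10 mm thick along y, 78 mm long along x (-41 to +37 mm) and 42 mm high, on a black clamp head 40 (x) x 34 (y) mm, top 44 mm above the desk. The near end (x below 6 mm) is free for the fingers while the lever is open
- cam_lever (a joint): Travel of the cam lever on the leg's clamp head, m: 0 = open, 0.020 = fully closed, along the cradle's +x, along the grip plate. It stays where it is left; it takes about 2 N for the first 4 mm and then about 10 N to the end, as its cam rides up and clamps the leg
- lever_face (a point): Middle of the near face (towards -x) of the orange cam lever, 67 mm above the desk, x = 6 mm when open. An arch astride the plate: two cheeks 10 mm thick along x, 50 to 84 mm above the desk, 7 to 29 mm either side of the plate's middle plane, joined by a bridge up to 94 mm high. Fingers that straddle the plate meet the cheeks when they slide along it to +x
- leg_line (a point): Near end of the white index line on the clamp head's near side, 22 mm above the desk; it moves with the leg and lies in the middle plane of the grip plate (same y), where the white line also runs down the plate's near end and along its top edge
- mark_line (a point): Tip of the pointer of the small red mark slide on the white scale on the near edge of the cradle, 22 mm above the desk. The leg is at the mark when leg_line and mark_line have the same cradle y
- mark_slide (a joint): Place of the red mark, m: the leg is at the mark when joint leg has this same value. Leave it where it is
- label_roll: White roll of labels, 69 mm across, 40 mm high, on the desk; a bystander, origin at its underside
- tape_measure: Orange and black tape measure, 36 x 84 x 62 mm; a bystander, origin at its underside

How it is judged:
By the outcome, as a careful person would: the job done as asked, in the order asked, and still so for the second after the job is handed in, while the arm keeps its last pose, push and grip.
It also fails if it takes over 51 s, if anything falls off the work surface, if the arm or the gripper's body presses on something with over 40 N, if the wrist force passes 120 N, or if a joint passes its speed limit or range.

## Working session

There is one attempt and no reset: what is moved stays moved. The work goes in short steps, Python scripts to look and compute and a tool call to move; the robot and the scene stay as the last step left them, time stands still between calls to the robot, and variables do not carry over. Pictures are saved under pics/ and viewed, at most 10 in all, crops included, and the job is handed in when it is done.

Besides the shell and the picture viewer there is one more tool, called after "Request:" as name(argument=value, ...) on one line, values as JSON. carry_out: Moves the arm, as the interface text tells. Its arguments: {"type":"object","properties":{"increments":{"type":"array","items":{"type":"number"}},"gripper":{"type":"number"},"force":{"type":"number"}},"required":["increments"]}

```bash
mkdir -p pics; cat > h.py <<'E'
import numpy as np, cv2
from workcell import env, vision
def cam(n):
    im,d=vision.get_image(n); c=vision.get_calibration(n)
    return im,d,np.array(c["mtx"]),np.array(c["world_from_camera"])
def onplane(K,T,uv,z):
    r=T[:3,:3]@np.linalg.inv(K)@np.array([uv[0],uv[1],1.]); return T[:3,3]+r*(z-T[2,3])/r[2]
def cloud(d,K,T):
    v,u=np.mgrid[:480,:640]; p=np.stack([(u-K[0,2])/K[0,0]*d,(v-K[1,2])/K[1,1]*d,d],-1)
    return p@T[:3,:3].T+T[:3,3]
E
python3 - <<'E'
from h import *
print(env.observe())
for n in("side","top"):
    im,d,K,T=cam(n); cv2.imwrite(f"pics/{n}0.png",im[...,::-1]); np.savez(f"{n}0.npz",im=im,d=d,K=K,T=T); print(n,K,T)
E
```

```text
{'time_s': 0.0, 'joint_positions': array([-73.72103753,  34.38355615,  -0.14360686,  91.68159107,
         0.10259582,  54.0222484 ,  -4.57190826]), 'dq': array([-0.04393401,  0.01790848,  0.0009537 ,  0.01148901, -0.12199125,
        0.08699969, -0.10095657]), 'effort': array([ 7.42635475e-04, -7.76461959e+01,  1.56489696e+00, -2.57996106e+01,
        1.22303099e-02,  9.32626077e-03, -4.99514738e-05]), 'tool_pos': array([0.25582541, 0.67786374, 0.23042547]), 'tcp_rot': array([[-9.35616946e-01,  3.53016680e-01, -3.91635311e-04],
       [ 3.53016864e-01,  9.35615801e-01, -1.47228571e-03],
       [-1.53321227e-04, -1.51574933e-03, -9.99998839e-01]]), 'ft_force': array([ 0.15218164, -0.26238126,  0.3451436 ]), 'wrist_torque': array([ 0.01293564, -0.0393764 ,  0.00487314]), 'gripper_force': 0.0, 'width': 0.08498485303785733}
side [[450.83166054   0.         328.00379836]
 [  0.         450.83166054 245.83671713]
 [  0.           0.           1.        ]] [[ 0.9708134  -0.1049132   0.21567237  0.25854739]
 [-0.23941254 -0.47733948  0.8454754  -0.887157  ]
 [ 0.0142474  -0.87243352 -0.4885251   0.58123092]
 [ 0.          0.          0.          1.        ]]
top [[484.79568021   0.         321.75900844]
 [  0.         484.79568021 237.34883302]
 [  0.           0.           1.        ]] [[ 0.00188625 -0.98522309  0.1712656   0.27287053]
 [-0.99937666  0.00418033  0.03505449 -0.03998422]
 [-0.03525244 -0.17122496 -0.98460108  1.07223083]
 [ 0.          0.          0.          1.        ]]
```

View pics/side0.png

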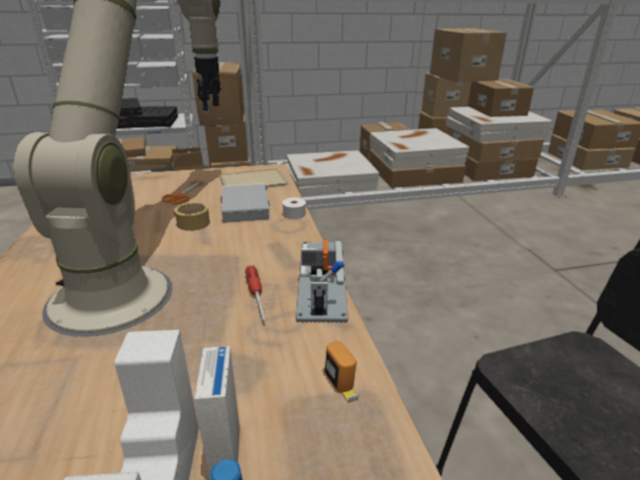

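View pics/top0.png

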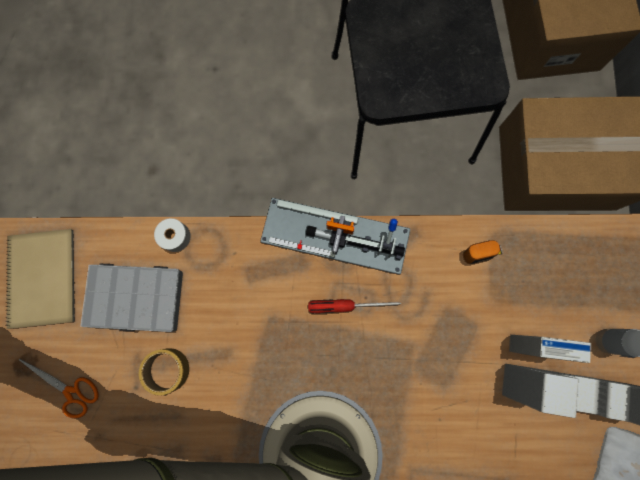

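The side view shows the cradle at about (322,280), with the tape at (340,365) and the roll at (293,208). In the top view the cradle spans (262..410, 198..275), the red mark is near (300,246), the blue knob at (393,224) and the lever at (341,225). The leg draws towards image left, which is +y.

```bash
python3 - <<'E'
from h import *
f=np.load("top0.npz"); im,d,K,T=[f[k] for k in("im","d","K","T")]
P=cloud(d,K,T); hsv=cv2.cvtColor(im,cv2.COLOR_RGB2HSV)
R=np.zeros((480,640),bool); R[190:285,255:420]=1
H,S,V=[hsv[...,i].astype(int) for i in range(3)]
def rep(n,m):
    m=m&R; vs,us=np.where(m); p=P[m]; print(n,len(us),us.mean().round(1),vs.mean().round(1),(us.min(),us.max(),vs.min(),vs.max()),np.median(p,0).round(4),'zmax',p[:,2].max().round(4))
rep("blue",(H>105)&(H<130)&(S>150)&(V>60)); rep("red",((H<5)|(H>174))&(S>170)&(V>90)); rep("orange",(H>7)&(H<18)&(S>190)&(V>120))
# plate top z~.012
m=R&(abs(P[...,2]-.012)<.006)&(S<60); m=cv2.morphologyEx(m.astype(np.uint8),cv2.MORPH_OPEN,np.ones((3,3)))
c=max(cv2.findContours(m,0,2)[0],key=cv2.contourArea)
q=np.array([onplane(K,T,t[0],.012) for t in c])[:,:2].astype(np.float32)
r=cv2.minAreaRect(q*1000); print(r, cv2.boxPoints(r))
cv2.imwrite("pics/topcrop.png",cv2.resize(im[190:285,255:420,::-1],None,fx=4.8,fy=4.8,interpolation=cv2.INTER_CUBIC))
E
```

```text
blue 72 392.5 224.7 (np.int64(389), np.int64(396), np.int64(219), np.int64(230)) [ 0.465  -0.148   0.1115] zmax 0.1188
red 16 299.3 246.1 (np.int64(298), np.int64(301), np.int64(244), np.int64(248)) [0.4367 0.0474 0.0196] zmax 0.0238
orange 142 340.1 225.0 (np.int64(327), np.int64(353), np.int64(218), np.int64(230)) [ 0.4689 -0.0426  0.0921] zmax 0.0972
((461.7535705566406, -30.245559692382812), (318.88555908203125, 104.90174865722656), 76.43251037597656) [[ 373.3626  -172.93448]
 [ 475.337   -197.54346]
 [ 550.14453  112.44336]
 [ 448.17014  137.05234]]
```

View pics/topcrop.png

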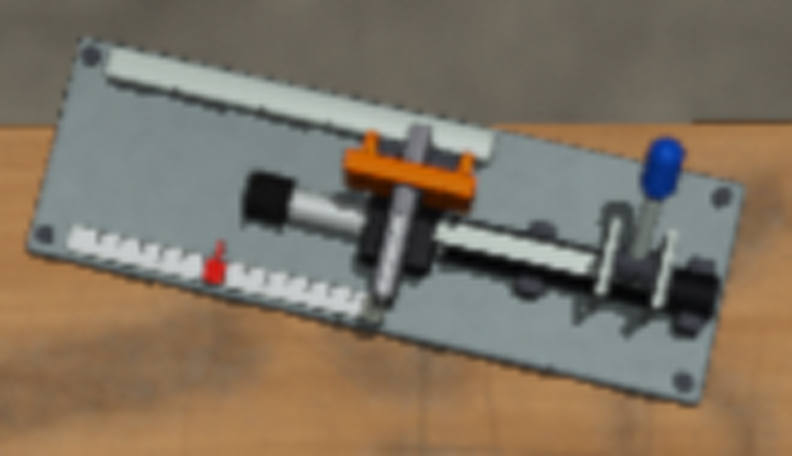

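The 319 x 105 mm rectangle matches the plate. The crop shows the mark left of the grip plate and the knob leaning to +x. First I move above the far side of the knob, with the fingers shut.

Request:
carry_out(increments=[-2.2,-2.9,0.2,0,0,-0.01,-4.4,-5.8,0.4,0,0,-0.02,-6.6,-8.7,0.6,0,0,-0.03,-8.8,-11.6,0.8,0,0,-0.04,-11,-14.5,1.0,0,0,-0.05,-13.2,-17.4,1.2,0,0,-0.06,-15.4,-20.3,1.4,0,0,-0.07,-17.6,-23.2,1.6,0,0,-0.08,-19.8,-26.1,1.8,0,0,-0.09,-22,-29,2.0,0,0,-0.1,-24.2,-31.9,2.2,0,0,-0.11,-26.4,-34.8,2.4,0,0,-0.124], gripper=-1, force=20)

```text
time_s: 1.1
tool_pos: [0.3801, 0.2578, 0.2072]
tcp_rot: [[-0.972, 0.234, -0.0], [0.234, 0.972, -0.0], [0.0, -0.0, -1.0]]
ft_force: [1.6, 0.1, 0.4]
width: -0.0001
gripper_force: 0.0
```

```bash
cat >> h.py <<'E'
O=np.array([.4559,-.0288,0]); CY=np.array([.2346,.972,0]); CX=np.array([.972,-.2346,0]); C=np.stack([CX,CY,[0,0,1]],1)
def where(target=None):
    s=env.observe(); p=s["tool_pos"]; R=s["tcp_rot"]
    print("t",s["time_s"],"cradle mm",(C.T@(p-O)*1000).round(1),"yaw_y",np.degrees(np.arctan2(R[1,1],R[0,1])).round(2),"z",R[:,2].round(3),"F",(C.T@s["ft_force"]).round(1),"w",round(s["width"],4),"g",round(s["gripper_force"],1),"q",s["joint_positions"].round(0))
    if target is not None: print("tool cm",(R.T@(O+C@(np.array(target)/1000)-p)*100).round(2))
    return s
E
python3 -c "
from h import *; where([75,-114,170])"
```

```text
t 1.1 cradle mm [-140.9  260.8  207.2] yaw_y 76.47 z [-0. -0. -1.] F [1.5 0.4 0.4] w -0.0001 g 0.0 q [-40.  18.  -2. 127.   1.  35.  34.]
tool cm [-21.56 -37.49   3.72]
```

Request:
carry_out(increments=[-1.8,-3.1,0.3,0,0,0,-3.6,-6.2,0.6,0,0,0,-5.4,-9.3,0.9,0,0,0,-7.2,-12.4,1.2,0,0,0,-9.0,-15.5,1.5,0,0,0,-10.8,-18.6,1.8,0,0,0,-12.6,-21.7,2.1,0,0,0,-14.4,-24.8,2.4,0,0,0,-16.2,-27.9,2.7,0,0,0,-18,-31,3.0,0,0,0,-19.8,-34.1,3.3,0,0,0,-21.6,-37.5,3.7,0,0,0])

```text
time_s: 2.1
tool_pos: [0.5024, -0.1571, 0.1701]
tcp_rot: [[-0.972, 0.234, 0.0], [0.234, 0.972, 0.0], [-0.0, 0.0, -1.0]]
ft_force: [0.6, 1.2, -0.7]
width: -0.0001
gripper_force: 0.0
```

```bash
python3 - <<'E'
from h import *; where([75,-114,97])
for n in("side","top"):
    im,d,K,T=cam(n); np.savez(f"{n}1.npz",im=im,d=d,K=K,T=T)
    y0,y1,x0,x1=(200,330,270,380) if n=="side" else (180,290,260,430)
    c=cv2.resize(im[y0:y1,x0:x1,::-1],(400,int(400*(y1-y0)/(x1-x0)))); 
    if n=="side": a=c
h=max(a.shape[0],c.shape[0]); o=np.zeros((h,800,3),np.uint8); o[:a.shape[0],:400]=a; o[:c.shape[0],400:]=c; cv2.imwrite("pics/c1.png",o)
E
```

```text
t 2.1 cradle mm [  75.3 -113.8  170.1] yaw_y 76.47 z [ 0.  0. -1.] F [ 0.3  1.3 -0.7] w -0.0001 g 0.0 q [ 12.  26.  -1. 121.   0.  33.  87.]
tool cm [ 0.04 -0.02  7.31]
```

View pics/c1.png

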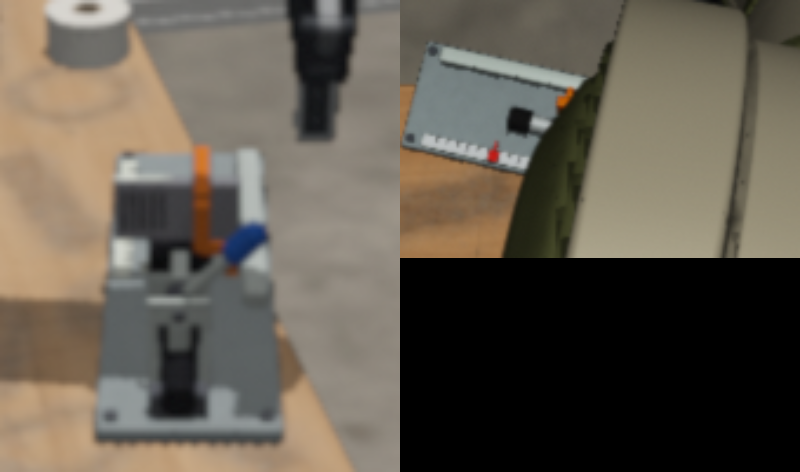

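Left half: knob at about crop (245,243), fingers clear to its right. Descend, then push to -x.

Request:
carry_out(increments=[0,0,2.4,0,0,0,0,0,4.8,0,0,0,0,0,7.2,0,0,0,0,0,7.2,0,0,0,1,0,7.2,0,0,0,2,0,7.2,0,0,0,3,0,7.2,0,0,0,4,0,7.2,0,0,0,5,0,7.2,0,0,0,6,0,7.2,0,0,0,7,0,7.2,0,0,0,8,0,7.2,0,0,0])

```text
time_s: 3.2
tool_pos: [0.4232, -0.1366, 0.0985]
tcp_rot: [[-0.972, 0.235, 0.0], [0.235, 0.972, -0.0], [-0.0, -0.0, -1.0]]
ft_force: [0.0, 0.3, -0.5]
width: 0.0002
gripper_force: 0.0
```

Request:
carry_out(increments=[0.8,0,0,0,0,0,1.2,0,0,0,0,0,1.2,0,-2,0,0,0,1.2,0,-5,0,0,0,1.2,0,-8,0,0,0,1.2,0,-8,0,0,0])

```text
time_s: 3.7
tool_pos: [0.4138, -0.1345, 0.1822]
tcp_rot: [[-0.972, 0.235, 0.006], [0.235, 0.972, -0.001], [-0.006, 0.0, -1.0]]
ft_force: [0.9, -0.3, -0.4]
width: -0.0
gripper_force: 0.0
```

```bash
python3 - <<'E'
from h import *; where([-12,-10,170])
im,d,K,T=cam("side"); np.savez("side2.npz",im=im,d=d,K=K,T=T)
hsv=cv2.cvtColor(im,cv2.COLOR_RGB2HSV); m=(cv2.inRange(hsv,(105,150,60),(130,255,255))>0); m[:200]=0;m[330:]=0;m[:,:270]=0;m[:,380:]=0
P=cloud(d,K,T)[m]; print(m.sum(), ((np.median(P,0)-O)@C*1000).round(1))
E
```

```text
t 3.7 cradle mm [ -16.1 -112.6  182.2] yaw_y 76.41 z [ 0.006 -0.001 -1.   ] F [ 1.  -0.1 -0.4] w -0.0 g 0.0 q [ 11.  19.  -1. 131.   1.  29.  86.]
tool cm [-0.4  10.26  1.23]
59 [ -33.3 -120.9  110. ]
```

The toggle is released: the knob now sits at x about -33 on its visible face. Next I open and go above the plate, and measure mark against plate from the first top image.

Request:
carry_out(increments=[0,2,0,0,0,0,0,4.5,0,0,0,0,0,7,0,0,0,0,0,9,0.5,0,0,0,-0.4,10.3,1.2,0,0,0,-0.4,10.3,2.5,0,0,0,-0.4,10.3,3.5,0,0,0,-0.4,10.3,3.5,0,0,0], gripper=1)

```text
time_s: 4.42
tool_pos: [0.4392, -0.0345, 0.1411]
tcp_rot: [[-0.972, 0.234, -0.004], [0.234, 0.972, -0.0], [0.004, -0.001, -1.0]]
ft_force: [-0.3, -0.2, -0.2]
width: 0.0853
gripper_force: 0.0
```

```bash
python3 - <<'E'
from h import *; where([-12,-10,53])
f=np.load("top0.npz"); im,d,K,T=[f[k] for k in("im","d","K","T")]
hsv=cv2.cvtColor(im,cv2.COLOR_RGB2HSV).astype(float); H,S,V=[hsv[...,i] for i in range(3)]
def cr(uv,z): return ((onplane(K,T,uv,z)-O)@C*1000).round(1)
vv,uu=np.mgrid[:480,:640]
w=np.where(((H<10)|(H>170))&(S>90),S,0); w[:238]=0;w[253:]=0;w[:,:292]=0;w[:,307:]=0
for v in range(240,252):
    r=w[v]; 
    if r.sum()>0: print(v,cr(((r*uu[v]).sum()/r.sum(),v),.022),r[r>0].astype(int))
print("red",cr(((w*uu).sum()/w.sum(),(w*vv).sum()/w.sum()),.022))
m=(H>7)&(H<18)&(S>190)&(V>120)&(vv>210)&(vv<235)&(uu>320)&(uu<360)
us,vs=uu[m],vv[m]; q=np.array([cr((u,v),.094) for u,v in zip(us,vs)]); print("orange y",q[:,1].min(),q[:,1].max(),"x",q[:,0].min(),q[:,0].max())
# plate top edge brightness profile along y at z=.086, x=-35..0, and leg_line z=.022
g=cv2.cvtColor(im,cv2.COLOR_RGB2GRAY)
for z,xs in((.086,range(-36,0,3)),(.022,range(-46,-36,2))):
  for x in xs:
    ys=np.arange(-24,6,2); pts=(O+np.array([C@[x/1000,y/1000,z] for y in ys])-T[:3,3])@T[:3,:3]; uv=pts@K.T; uv=(uv[:,:2]/uv[:,2:]).astype(np.float32)
    print(z,x,cv2.remap(g,uv[None,:,0],uv[None,:,1],1)[0])
E
```

```text
t 4.4167 cradle mm [-14.9  -9.4 141.1] yaw_y 76.49 z [-0.004 -0.    -1.   ] F [-0.2 -0.2 -0.2] w 0.0853 g 0.0 q [ -2.  24.  -1. 133.   1.  23.  73.]
tool cm [-0.32 -0.05  8.81]
241 [-25.5  70.1  22. ] [122]
242 [-27.4  68.7  22. ] [154 100]
243 [-30.   69.9  22. ] [106 157]
244 [-32.2  69.8  22. ] [163 202 196 117]
245 [-34.4  69.   22. ] [202 228 226 187]
246 [-36.7  69.1  22. ] [101 205 225 223 174]
247 [-38.9  68.9  22. ] [131 212 223 216 151]
248 [-41.   68.3  22. ] [ 96 191 206 192 113]
red [-35.7  69.1  22. ]
orange y -38.3 17.0 x 9.8 27.4
0.086 -36 [141 140 133 109  76 113 155 168 116  79  92 124 134 136 138]
0.086 -33 [131 125 129 102  76 119 159 165 131  86  74  90 100 111 127]
0.086 -30 [ 87  77  76  65  70 112 159 163 125  85  61  63  65  72  96]
0.086 -27 [ 35  30  31  37  61 115 160 179 129  69  34  28  34  47  76]
0.086 -24 [ 18  19  18  22  56 111 153 162 129  69  26  17  18  35  72]
0.086 -21 [ 38  39  37  37  59 114 164 172 133  77  34  36  35  36  72]
0.086 -18 [ 42  41  40  38  61 117 163 179 129  67  33  33  34  34  49]
0.086 -15 [ 40  41  40  39  63 115 154 161 128  71  36  34  35  38  58]
0.086 -12 [ 41  41  39  38  58 107 154 159 121  79  33  35  34  37  77]
0.086 -9 [ 45  40  39  40  59 115 164 180 133  71  36  34  35  55 106]
0.086 -6 [ 40  39  38  37  62 114 159 171 135  73  37  33  34  44  71]
0.086 -3 [ 27  27  27  29  53 101 134 130 112  77  30  23  23  27  44]
0.022 -46 [78 81 86 90 84 81 79 65 54 50 52 54 64 82 82]
0.022 -44 [122 119 118 122 124 119  98  73  64  65  65  64  77 105 118]
0.022 -42 [138 139 138 138 137 130 106  83  90  95  86  82 107 142 152]
0.022 -40 [141 142 142 142 141 135 117  95 107 102 106 116 145 176 186]
0.022 -38 [142 141 141 141 140 135 122  97  98  95 102 124 162 193 197]
```

Plate to mark is about 80 mm. Descend and grip.

Request:
carry_out(increments=[-0.2,-0.1,2.5,0,0,0,-0.2,-0.1,5,0,0,0,-0.2,-0.1,7,0,0,0,-0.2,-0.1,8.2,0,0,0,-0.2,-0.1,8.8,0,0,0,-0.2,-0.1,8.8,0,0,0])

```text
time_s: 4.92
tool_pos: [0.4416, -0.0365, 0.0542]
tcp_rot: [[-0.972, 0.235, -0.003], [0.235, 0.972, -0.0], [0.003, -0.001, -1.0]]
ft_force: [-0.7, -0.7, -0.2]
width: 0.0854
gripper_force: 0.0
```

Request:
carry_out(increments=[0,0,0,0,0,0,0,0,0,0,0,0,0,0,0,0,0,0,0,0,0,0,0,0,0,0,0,0,0,0,0,0,0,0,0,0,0,0,0,0,0,0,0,0,0,0,0,0,0,0,0,0,0,0], gripper=-1, force=30)

```text
time_s: 5.67
tool_pos: [0.4425, -0.0369, 0.0557]
tcp_rot: [[-0.972, 0.235, 0.001], [0.235, 0.972, -0.001], [-0.001, -0.0, -1.0]]
ft_force: [-0.3, -2.2, 7.0]
width: 0.0092
gripper_force: 33.7
```

```bash
python3 - <<'E'
from h import *; where([-14,70,53])
E
```

```text
t 5.6667 cradle mm [-11.2 -11.   55.7] yaw_y 76.43 z [ 0.001 -0.001 -1.   ] F [ 0.3 -2.2  7. ] w 0.0092 g 33.7 q [ -2.  34.  -0. 136.   1.  10.  73.]
tool cm [0.29 8.1  0.27]
```

Gripped at y = -11.0, in line with the vision estimate. Draw the leg out 80 mm.

Request:
carry_out(increments=[0,0.5,-0.2,0,0,0,0,1.4,-0.2,0,0,0,0,2.4,-0.2,0,0,0,0,3.4,-0.2,0,0,0,0,4.4,-0.2,0,0,0,0,5.4,-0.2,0,0,0,0,6.4,-0.2,0,0,0,0,7.2,-0.2,0,0,0,0,7.8,-0.2,0,0,0,0,8.1,-0.2,0,0,0,0,8.1,-0.2,0,0,0,0,8.1,-0.2,0,0,0])

```text
time_s: 6.67
tool_pos: [0.4609, 0.042, 0.0568]
tcp_rot: [[-0.972, 0.234, -0.001], [0.234, 0.972, -0.001], [0.001, -0.001, -1.0]]
ft_force: [1.4, -4.5, -19.6]
width: 0.0092
gripper_force: 31.5
```

```bash
python3 - <<'E'
from h import *; where([-14,69.4,53])
for n in("side","top"):
    im,d,K,T=cam(n); np.savez(f"{n}3.npz",im=im,d=d,K=K,T=T)
    y0,y1,x0,x1=(200,320,280,370) if n=="side" else (190,290,255,385)
    c=cv2.resize(im[y0:y1,x0:x1,::-1],(400,int(400*(y1-y0)/(x1-x0))),interpolation=cv2.INTER_CUBIC)
    if n=="side": a=c
h=max(a.shape[0],c.shape[0]); o=np.zeros((h,800,3),np.uint8); o[:a.shape[0],:400]=a; o[:c.shape[0],400:]=c; cv2.imwrite("pics/c3.png",o)
E
```

```text
t 6.6667 cradle mm [-11.7  70.   56.8] yaw_y 76.44 z [-0.001 -0.001 -1.   ] F [  2.4  -4.  -19.6] w 0.0092 g 31.5 q [-13.  35.   1. 133.  -2.  12.  66.]
tool cm [ 0.23 -0.06  0.38]
```

View pics/c3.png

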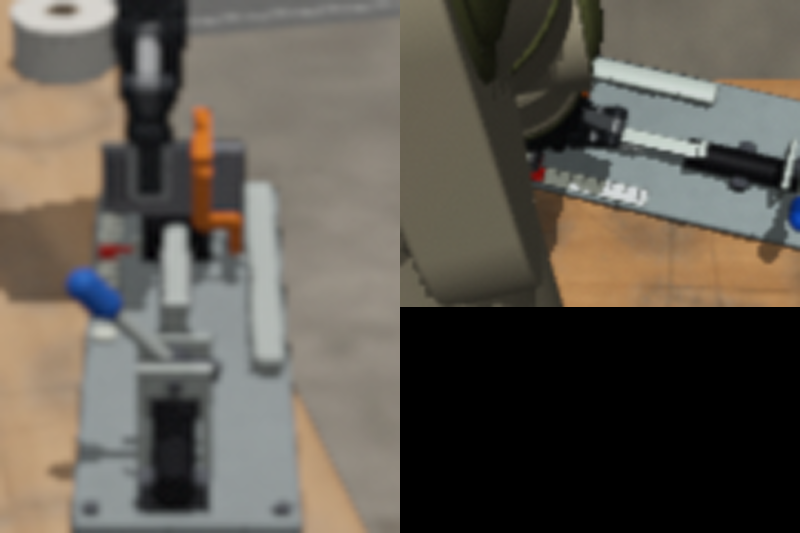

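Toggle released and leg drawn out; the mark is at crop (115,250), beside the near end of the plate. One finer reading of the pointer with linear redness.

```bash
python3 - <<'E'
from h import *
vv,uu=np.mgrid[:480,:640]
f=np.load("top0.npz"); im,d,K,T=[f[k] for k in("im","d","K","T")]
a=im.astype(float); w=np.clip(a[...,0]-a[...,1]-15,0,None)
for v in range(239,252):
    r=w[v,293:306]; 
    if r.max()>15: print(v,((onplane(K,T,((r*np.arange(293,306)).sum()/r.sum(),v),.022)-O)@C*1000).round(1),r.astype(int))
f=np.load("side3.npz"); im,d,K,T=[f[k] for k in("im","d","K","T")]
a=im.astype(float); w=np.clip(a[...,0]-a[...,1]-60,0,None); b=(slice(245,268),slice(295,315))
print(w[b].astype(int))
ww=w[b]; print("side red",((onplane(K,T,((ww*uu[b]).sum()/ww.sum(),(ww*vv[b]).sum()/ww.sum()),.022)-O)@C*1000).round(1))
g=cv2.cvtColor(im,cv2.COLOR_RGB2GRAY)
for x in (-36,-32,25,30,34):
    ys=np.arange(56,86,2); pts=(O+np.array([C@[x/1000,y/1000,.086] for y in ys])-T[:3,3])@T[:3,:3]; uv=pts@K.T; uv=(uv[:,:2]/uv[:,2:]).astype(np.float32)
    print(x,cv2.remap(g,uv[None,:,0],uv[None,:,1],1)[0])
E
```

```text
240 [-23.2  70.1  22. ] [ 0  0  0  0  0  0  0 31 11  0  0  0  0]
241 [-25.3  69.4  22. ] [ 0  0  0  0  0  0  0 62 30  0  0  0  0]
242 [-27.5  68.9  22. ] [ 0  0  0  0  0  0  0 83 35  0  0  0  0]
243 [-29.9  69.6  22. ] [ 0  0  0  0  0  7 41 78 13  0  0  0  0]
244 [-32.3  70.1  22. ] [  0   0   0   0   9  93 129 107  44   0   0   0   0]
245 [-34.4  69.2  22. ] [  0   0   0   0  37 132 158 155 120  21   0   0   0]
246 [-36.7  69.1  22. ] [  0   0   0   0  58 139 158 155 104   3   0   0   0]
247 [-38.9  68.9  22. ] [  0   0   0   0  74 138 153 146  74   0   0   0   0]
248 [-41.   68.1  22. ] [  0   0   0   0  25  84 119 114  43   0   0   0   0]
251 [-49.8  76.5  22. ] [20 19 13  8  6  1  0  0  0  0  0  0  0]
[[ 0  0  0  0  0  0  0  0  0  0  0  0  0  0  0  0  0  0  0  0]
 [ 0  0  0  0  0  0  0  0  0  0  0  0  0  0  0  0  0  0  0  0]
 [ 0  0  0  0  0  0  0  0  0  0  0  0  0  0  0  0  0  0  0  0]
 [ 0  0  0  0  0  0  0  0  0  0  0  0  0  0  0  0  0  0  0  0]
 [ 0  0  0  0  0  0  0  0  0  0  0  0  0  0  0  0  0  0  0  0]
 [ 0  0  0  0  0  0  0  0  0  0  0  0  0  0  0  0  0  0  0  0]
 [ 0  0
[... 720 characters left out ...]
  0  0  0  0  0  0  0  0  0]
 [ 0  0  0  0  0  0  0  0  0  0  0  0  0  0  0  0  0  0  0  0]
 [ 0  0  0  0  0  0  0  0  0  0  0  0  0  0  0  0  0  0  0  0]
 [ 0  0  0  0  0  0  0  0  0  0  0  0  0  0  0  0  0  0  0  0]
 [ 0  0  0  0  0  0  0  0  0  0  0  0  0  0  0  0  0  0  0  0]
 [ 0  0  0  0  0  0  0  0  0  0  0  0  0  0  0  0  0  0  0  0]]
side red [-36.2  65.2  22. ]
-36 [ 62  63  65  71  76  87  99 113 124 136 144 149 155 155 154]
-32 [ 53  56  60  67  74  84  98 111 123 134 143 149 154 155 155]
25 [ 63  70  77  85  97 108 111 114 115 112 109 112 117 121 123]
30 [ 64  71  79  87  98 109 112 115 115 112 110 112 117 122 123]
34 [ 66  72  79  86  96 105 110 113 115 114 113 115 119 122 124]
```

Request:
carry_out(increments=[0,-0.05,0.15,0,0,0,0,-0.05,0.15,0,0,0,-0.2,-0.05,0.15,0,0,0,-0.4,-0.05,0.15,0,0,0,-0.6,-0.05,0.15,0,0,0,-0.8,-0.05,0.15,0,0,0,-1.0,-0.05,0.15,0,0,0,-1.2,-0.05,0.15,0,0,0,-1.4,-0.05,0.15,0,0,0,-1.6,-0.05,0.15,0,0,0,-1.8,-0.05,0.15,0,0,0,-1.8,-0.05,0.15,0,0,0], force=20)

```text
time_s: 7.77
tool_pos: [0.4624, 0.0374, 0.0558]
tcp_rot: [[-0.972, 0.232, -0.029], [0.232, 0.973, -0.002], [0.027, -0.009, -1.0]]
ft_force: [-39.4, 5.0, 28.6]
width: 0.0095
gripper_force: 39.5
```

```bash
python3 - <<'E'
from h import *; where([17,69.4,56])
E
```

```text
t 7.7667 cradle mm [-9.2 65.9 55.8] yaw_y 76.59 z [-0.029 -0.002 -1.   ] F [-39.4  -4.4  28.6] w 0.0095 g 39.5 q [-12.  35.   1. 132.  -2.  14.  67.]
tool cm [-2.62  0.34 -0.1 ]
```

The pads stick at about 40 N, so I unload and loosen to a close straddle that still bears against the spring.

Request:
carry_out(increments=[0.7,0,-0.1,0,0,0,1.5,0,-0.1,0,0,0,1.5,0,-0.1,0,0,0,1.5,0,-0.1,0,0,0])

```text
time_s: 8.1
tool_pos: [0.463, 0.0408, 0.0565]
tcp_rot: [[-0.972, 0.235, -0.002], [0.235, 0.972, -0.0], [0.002, -0.001, -1.0]]
ft_force: [-1.6, -3.3, -18.0]
width: 0.0093
gripper_force: 32.0
```

Request:
carry_out(increments=[0,0,0,0,0,0,0,0,0,0,0,0,0,0,0,0,0,0,0,0,0,0,0,0], gripper=-0.74)

```text
time_s: 8.43
tool_pos: [0.464, 0.0408, 0.0573]
tcp_rot: [[-0.972, 0.235, -0.0], [0.235, 0.972, -0.0], [0.0, -0.0, -1.0]]
ft_force: [-3.3, -4.2, -1.9]
width: 0.0111
gripper_force: 2.5
```

```bash
python3 - <<'E'
from h import *; where([-10,69.4,56])
E
```

```text
t 8.4333 cradle mm [-8.4 69.5 57.3] yaw_y 76.38 z [-0. -0. -1.] F [-2.2 -4.9 -1.9] w 0.0111 g 2.5 q [-13.  35.   1. 133.  -2.  12.  67.]
tool cm [ 0.16 -0.01  0.13]
```

Request:
carry_out(increments=[0,0.08,0,0,0,0,-0.2,0.08,0,0,0,0,-0.4,0.08,0,0,0,0,-0.6,0.08,0,0,0,0,-0.8,0.08,0,0,0,0,-1.0,0.08,0,0,0,0,-1.0,0.08,0,0,0,0])

```text
time_s: 9.02
tool_pos: [0.4738, 0.0393, 0.0574]
tcp_rot: [[-0.972, 0.235, -0.001], [0.235, 0.972, -0.0], [0.001, -0.0, -1.0]]
ft_force: [-4.2, -4.8, -0.2]
width: 0.011
gripper_force: 2.8
```

```bash
python3 - <<'E'
from h import *; where([17,70.3,57])
E
```

```text
t 9.0167 cradle mm [ 1.4 70.4 57.4] yaw_y 76.4 z [-0.001 -0.    -1.   ] F [-3.  -5.6 -0.2] w 0.011 g 2.8 q [-12.  35.   1. 132.  -2.  13.  67.]
tool cm [-1.56 -0.01  0.04]
```

Request:
carry_out(increments=[-0.2,0,0,0,0,0,-0.4,0,0,0,0,0,-0.6,0,0,0,0,0,-0.8,0,0,0,0,0,-1.0,0,0,0,0,0,-1.2,0,0,0,0,0,-1.2,0,0,0,0,0,-1.2,0,0,0,0,0])

```text
time_s: 9.68
tool_pos: [0.4843, 0.0366, 0.0574]
tcp_rot: [[-0.972, 0.235, -0.002], [0.235, 0.972, -0.0], [0.002, -0.001, -1.0]]
ft_force: [-7.3, -2.2, 1.0]
width: 0.0114
gripper_force: 3.6
```

```bash
python3 - <<'E'
from h import *; where([17,70.3,57])
E
```

```text
t 9.6833 cradle mm [12.2 70.2 57.4] yaw_y 76.42 z [-0.002 -0.    -1.   ] F [-6.5 -3.9  1. ] w 0.0114 g 3.6 q [-12.  35.   1. 130.  -2.  15.  67.]
tool cm [-0.48  0.01  0.04]
```

Request:
carry_out(increments=[-0.2,0,0,0,0,0,-0.4,0,0,0,0,0,-0.6,0,0,0,0,0,-0.6,0,0,0,0,0,-0.6,0,0,0,0,0])

```text
time_s: 10.1
tool_pos: [0.4897, 0.0352, 0.0574]
tcp_rot: [[-0.972, 0.235, -0.003], [0.235, 0.972, -0.0], [0.003, -0.001, -1.0]]
ft_force: [-6.8, -3.4, 2.6]
width: 0.0113
gripper_force: 4.7
```

```bash
python3 - <<'E'
from h import *; where([17,70.3,57])
im,d,K,T=cam("side"); np.savez("side4.npz",im=im,d=d,K=K,T=T)
cv2.imwrite("pics/c4.png",cv2.resize(im[200:290,280:370,::-1],None,fx=6,fy=6,interpolation=cv2.INTER_CUBIC))
E
```

```text
t 10.1 cradle mm [17.8 70.1 57.4] yaw_y 76.43 z [-0.003 -0.    -1.   ] F [-5.8 -4.9  2.6] w 0.0113 g 4.7 q [-11.  35.   1. 130.  -2.  15.  67.]
tool cm [0.08 0.01 0.04]
```

View pics/c4.png

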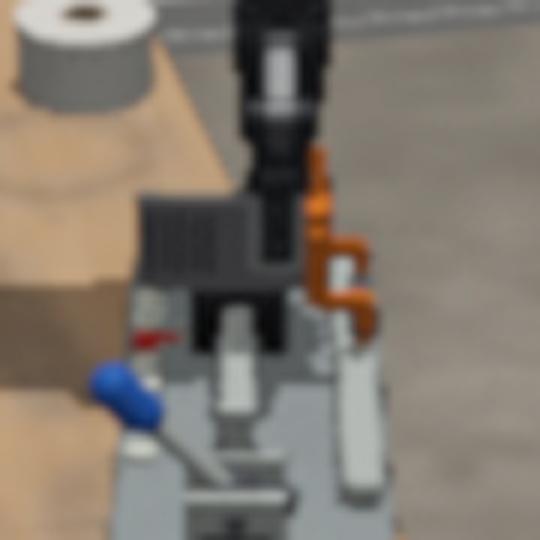

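Request:
carry_out(increments=[-0.2,0,0,0,0,0,-0.4,0,0,0,0,0,-0.4,0,0,0,0,0,-0.4,0,0,0,0,0])

```text
time_s: 10.48
tool_pos: [0.49, 0.035, 0.0573]
tcp_rot: [[-0.972, 0.233, -0.009], [0.233, 0.972, -0.0], [0.009, -0.002, -1.0]]
ft_force: [-18.1, 2.2, 10.2]
width: 0.0112
gripper_force: 10.8
```

```bash
python3 - <<'E'
from h import *; where([17,70.3,57])
E
```

```text
t 10.4833 cradle mm [18.1 70.  57.3] yaw_y 76.52 z [-0.009 -0.    -1.   ] F [-18.1  -2.1  10.2] w 0.0112 g 10.8 q [-11.  35.   1. 129.  -2.  16.  68.]
tool cm [0.11 0.03 0.03]
```

The lever is at its stop: 18 N with no further travel. Ease off the push, grip firmly, and set y.

Request:
carry_out(increments=[0.2,-0.05,0,0,0,0,0.3,-0.05,0,0,0,0,0.3,-0.05,0,0,0,0])

```text
time_s: 10.73
tool_pos: [0.4898, 0.0351, 0.0573]
tcp_rot: [[-0.972, 0.234, -0.004], [0.234, 0.972, 0.0], [0.004, -0.001, -1.0]]
ft_force: [-10.4, -0.0, 3.9]
width: 0.0113
gripper_force: 6.4
```

Request:
carry_out(increments=[0,0,0,0,0,0,0,0,0,0,0,0,0,0,0,0,0,0,0,0,0,0,0,0,0,0,0,0,0,0,0,0,0,0,0,0], gripper=-1, force=30)

```text
time_s: 11.23
tool_pos: [0.4898, 0.035, 0.0574]
tcp_rot: [[-0.972, 0.233, -0.004], [0.233, 0.972, 0.0], [0.004, -0.001, -1.0]]
ft_force: [-9.3, -0.0, 4.7]
width: 0.0095
gripper_force: 34.3
```

```bash
python3 - <<'E'
from h import *; where([17,69.4,57])
vv,uu=np.mgrid[:480,:640]
im,d,K,T=cam("side"); np.savez("side5.npz",im=im,d=d,K=K,T=T)
cv2.imwrite("pics/c5.png",cv2.resize(im[210:280,285:365,::-1],None,fx=8,fy=8,interpolation=cv2.INTER_CUBIC))
for n in ("side3","side5"):
    a=np.load(n+".npz")["im"]; g=cv2.cvtColor(a,cv2.COLOR_RGB2GRAY)
    print(n); print(g[228:252,310].tolist(), g[228:252,314].tolist())
E
```

```text
t 11.2333 cradle mm [17.9 70.  57.4] yaw_y 76.51 z [-0.004  0.    -1.   ] F [-9.  -2.2  4.7] w 0.0095 g 34.3 q [-11.  35.   1. 130.  -2.  15.  68.]
tool cm [ 0.1  -0.06  0.04]
side3
[26, 28, 23, 22, 35, 53, 60, 62, 62, 62, 62, 62, 61, 62, 61, 65, 68, 61, 55, 63, 82, 92, 93, 92] [33, 32, 28, 22, 18, 20, 23, 23, 22, 22, 22, 22, 22, 23, 24, 40, 63, 64, 57, 54, 39, 23, 18, 16]
side5
[161, 163, 162, 146, 113, 78, 60, 51, 47, 45, 45, 46, 45, 45, 46, 46, 46, 50, 54, 63, 81, 92, 93, 92] [164, 163, 163, 148, 116, 80, 58, 51, 45, 45, 44, 45, 44, 44, 44, 44, 45, 50, 55, 53, 41, 22, 17, 17]
```

View pics/c5.png

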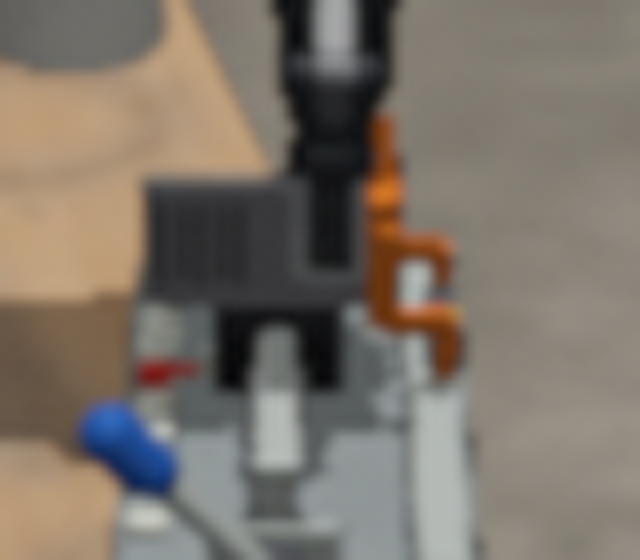

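Lever against its stop at the plate's far end, fingers gripping beside it, red mark untouched at crop (165,372). Nudge the leg back about 0.5 mm.

Request:
carry_out(increments=[0,-0.05,0,0,0,0,0,-0.1,0,0,0,0,0,-0.1,0,0,0,0,0,-0.1,0,0,0,0])

```text
time_s: 11.62
tool_pos: [0.4897, 0.0347, 0.0574]
tcp_rot: [[-0.973, 0.233, -0.004], [0.233, 0.973, 0.001], [0.004, -0.0, -1.0]]
ft_force: [-9.5, 3.1, 4.1]
width: 0.0096
gripper_force: 34.7
```

```bash
python3 - <<'E'
from h import *; where([17,69.4,57])
im,d,K,T=cam("top"); vv,uu=np.mgrid[:480,:640]
a=im.astype(float); w=np.clip(a[...,0]-a[...,1]-15,0,None)
for v in range(239,250):
    r=w[v,290:310]; 
    if r.max()>15: print(v,r.astype(int))
cv2.imwrite("pics/c6.png",cv2.resize(im[200:270,275:375,::-1],None,fx=7,fy=7,interpolation=cv2.INTER_CUBIC))
E
```

```text
t 11.6167 cradle mm [18.  69.6 57.4] yaw_y 76.54 z [-0.004  0.001 -1.   ] F [-10.    0.8   4.1] w 0.0096 g 34.7 q [-11.  35.   1. 130.  -2.  15.  68.]
tool cm [ 0.1  -0.02  0.04]
```

View pics/c6.png

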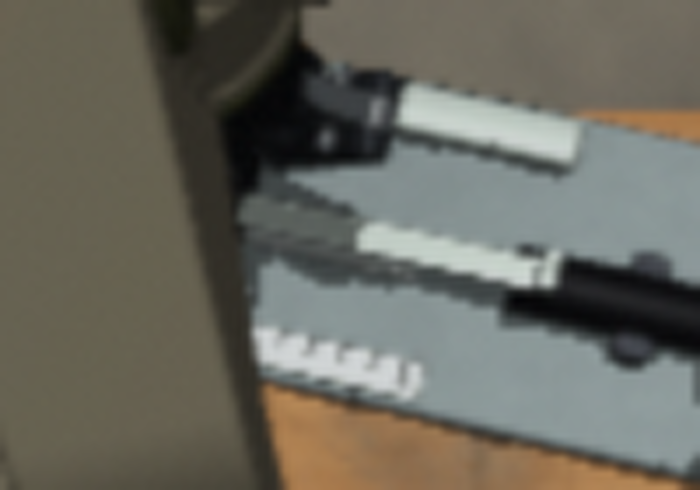

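The arm hides the mark here, but the leg now stands at y = 69.6 against a mark at about 69.4, held and clamped. Hand in.

```bash
python3 -c "
from h import *; print(env.finish_job())"
```

```text
the job is handed in; nothing more can be done
None
```

I've handed the job in at about 12 s: toggle flipped to its released rest, leg drawn out about 80.5 mm (within about 0.5 mm of the mark by my measurements, since the arm hid the mark from the top camera at the end), cam lever pushed to its stop, plate still gripped, and the mark, label roll and tape measure not touched; I had to loosen the grip to about 1–2 mm of play during the lever push, with one finger holding the plate against the spring, then gripped it firmly again.

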